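# Close up the specimen drying box

## Robot

A 6-joint arm with a two-finger parallel gripper is mounted at the origin on the work surface. World frame = base frame: x ahead of the robot, y to its left, z up, the work surface at z = 0. Lengths are in m, angles in rad, forces in N, time in s.
With the tool pointing down it reaches from about 0.35 to 0.775 m from the base axis. Payload 7.3 kg.
Tool frame: the origin (TCP) lies at the very end of the fingers, on their centre line; the grasp point (between the pads) lies 19 mm behind it (robot.pinch_z is the distance from the TCP to the grasp point, in m); z points along the fingers, y is the line along which they close (so a half turn about z gives the same grasp; the last joint's range is limited). The gripper opens to 92 mm and grips with 3 to 60 N. Pads are 19 mm wide; open, the fingers measure 130 mm over their backs; the gripper's body (75 mm by 190 mm) begins 47 mm behind the grasp point.
Start: joints at [-1.267, 0.342, 1.524, -0, 1.275, -0.146], TCP at [0.228, -0.473, 0.227] pointing down, gripper open.
Joint ranges: [-2.53, 2.53], [-0.77, 2.02], [0.04, 2.7], [-1, 4.14], [0.28, 2.66], [-3.11, 3.11]. Speed limits (rad/s): [2.57, 2.57, 3.14, 3.14, 3.14, 3.14].

## Interface

Orientations are given as [roll, pitch, yaw] about the fixed x, y, z axes, in that order (R = Rz(yaw) Ry(pitch) Rx(roll)).
In Python, from cell import robot gives the robot as it stands.
- The arm moves only by the tool move_arm, never from a script. Its argument "motion" is a list of rows, each a list of 6 numbers: the shift along the tool's x, y, z in units of 0.1 m (1.0 is 0.1 m), then the turn, a rotation vector about the tool's x, y, z in units of pi rad (1.0 is pi rad). In form: [[dx, dy, dz, rx, ry, rz], ...]. A call has 1 to 12 rows; each row is the pose to reach, as a shift and turn from the pose commanded when the call began, along the tool's axes at that moment, turning the shorter way round; what a row does not reach only later rows make up. A row lasts 1/8 s, in which the tool goes at most 62.5 mm and 10.7 degrees, less where a joint would pass 70% of its speed; a pose out of reach is approached as far as the arm can. A call with a number of a shift or a turn outside -1 to 1 is refused whole. A call with a gripper value outside its range is refused whole. "fingers" is the opening, from -1 (shut) to 1 (fully open), set as the call begins (left out, the last holds). The fingers move at their own pace and stop on an object; "newtons" is the grip in N (left out, the last holds). Time passes only in rows, so rows that repeat a pose let the fingers close. It gives the time, the measured TCP pose, the force, the opening and the grip force at its end, in the units of the state.
- robot.observe(): the state, without advancing time (a new reading comes with each control period).
- robot.read_camera(name): name is "scene" or "top" or "wrist"; returns a dict with "image" (400x640x3 uint8, red, green, blue), "range_z" (400x640 float32, m along the optical axis (not along the pixel's ray), 0 where there is no reading), "vfov" (degrees; the focal length in pixels is half the picture's height over the tangent of half this angle, whatever the lens; pixels are square), "cx", "cy" (the principal point, pixels), "extrinsics" (4x4, takes a point from camera to world coordinates); the wrist camera has in their place "hand_eye" (4x4, takes a point from camera to tool coordinates, whose origin is the TCP and whose axes are the flange's). Camera axes: x right, y up, looking along -z (the intrinsics and any distortion apply to the point x, -y, -z); pixel columns grow to the right and rows downward; lengths in m; the calibration is good to about 2 mm. A picture is of the moment at which its call begins: read the wrist's pose just before it.
- robot.hand_in(): hands the job in; it is judged then, once.
The state is a dict: "time": time; "qpos": joint angles; "qvel": joint speeds; "joint_efforts": joint torques, N m; "tool_pos": TCP position; "tool_rot": TCP orientation; "contact_force": force on the tool from outside, world axes, zero at the start; "torque": the same for the moment, N m; "opening": finger opening in m; "grip_force": force on a finger pad.
Only numpy, scipy, OpenCV 4.12 (cv2) and the standard library are available. Lean on these libraries where they do the work, as an engineer would, in place of code of your own. Each camera call takes 0.05 s, during which the arm holds its last target. There are 200 camera calls.

## Task

Stand the specimen carrier flat inside the drying box and let go of it, then close the box with its lid: tuck the edge that its handle leans towards under the hood against the spring bar there and lower the other edge behind the stop ledge until the lid lies flat on the rim. Only then swing the latch fully across over the lid and leave everything in place; do not force the lid (no hard ramming or pressing) and leave the bottle, jar and tray where they are.

Things in the scene. Friction and masses are not known exactly. Their poses are not given: they have to be found in the camera images.
- box: White open drying box fixed to the bench, 237 x 150 mm, rim 70 mm above the bench. Origin: centre of the underside, at bench height; +x runs from the hooded end (to the robot's right, -y, within 0.25 rad) to the latch end, z up. Inside: floor z 6, x -115..+94, y +-65 mm. The 184 mm lid fits between spring bar and stop ledge once the bar is pushed back over 6 mm; the spring then holds it there.
- slot (a point): Middle of the front lower edge of the fixed hood over the box's -x end: x -74, y 0, z 85 mm in the box's frame. The hood covers x -125..-74, top z 100; the slot below it is 15 mm high above the rim, cheeks at y +-75.5. In it a hidden spring bar, face at x -78 at rest, gives 16 mm towards -x at 0.5 N per mm, then stops hard.
- ledge (a point): Middle of the top inner edge of the black stop ledge across the box's +x end: x +100, y 0, z 78 mm in the box's frame, 8 mm above the rim, 12 mm thick; latch post behind it to x +138. A level lid can hardly pass over the ledge into the slot (14 of 15 mm): tilt it about 10 degrees, this edge high, while pushing in, then lower it behind the ledge.
- lid: Loose grey lid, plate 184 (x) x 141 (y) x 6 mm, 0.25 to 0.42 kg, flat on the bench. Origin: centre of its underside, z up. A white fin handle leans 28 degrees from vertical towards -x; that -x edge (roughly to the robot's right at the start) goes under the hood, the +x edge behind the ledge. Closed, the origin is 70 mm above the box's origin and within about 10 mm of it in x and y.
- lid_grip (a point): Grasp point in the middle of the fin: x -3.5, y 0, z +51 mm in the lid's frame. Fin 20 mm thick, 70 mm wide along y, foot at x +20, 64 mm long up its slope, top 68 mm above the underside. Close the jaws across the thickness, fingers along the slope (28 degrees from the lid's normal, gripper leaning towards the lid's -x).
- lid_edge (a point): Middle of the lower edge of the lid at its -x end, the one that goes under the hood: x -92, y 0, z 0 mm in the lid's frame.
- carrier: Loose aluminium specimen carrier, 0.3 to 0.65 kg: base 100 (x) x 80 (y) x 8 mm, four black round mounts (26 mm diameter, tops 18 mm high, at x +-34, y +-24) and an upright rib in the middle, 60 mm along x, 16 mm thick, top 53 mm above the underside. Origin: centre of the underside, z up. Grasp the rib across its thickness about 40 mm above the underside.
- latch (a joint): Swing latch, a flat steel bar turning about a vertical axis at x +122, y 0 mm of the box. 0 rad: closed, pointing to the box's -x over the lid, underside z 80 mm (4 mm above the lid's top). Grows as it opens towards the box's +y; 1.57 points along +y; starts wide open at 2.2 to 2.6, clear of the lid's place. Light friction, stays where left, stops at 0. A lid lying on top of the ledge blocks it.
- latch_knob (a point): Point on the axis of the upright bare-metal round knob on the latch bar, 20 mm diameter, 45 mm tall (z 88 to 133 mm above the bench); the point is at z 115 mm, 45 mm from the pivot.
- wash_bottle: Bystander: white bottle, 64 mm diameter, 120 mm tall, origin at the centre of its underside.
- suspension_jar: Bystander: white jar, 70 mm diameter, 90 mm tall, origin at the centre of its underside.
- sample_tray: Bystander: grey open tray 100 x 140 x 35 mm, origin at the centre of its underside.
There are look-alikes about, which are no part of the job. What is shaped like the lid but orange or red is not meant.

How it is judged:
On the way, in this order (a step that is already met when the one before it is completed fails the run):
1. the carrier stands flat on the box's floor, let go (x of carrier in the frame of box between -0.075 and 0.055 m and y of carrier in the frame of box between -0.04 and 0.04 m and z of carrier in the frame of box between 0.003 and 0.011 m and angle between carrier's own z axis and vertical below 0.08 rad and contact force between the fingers and carrier below 0.3 N), for 0.2 s.
2. the lid lies flat on the rim, one edge under the hood, the other behind the ledge, while the latch is still open, and is let go (x of lid in the frame of box between -0.013 and 0.0105 m and y of lid in the frame of box between -0.009 and 0.009 m and z of lid in the frame of box between 0.067 and 0.0725 m and angle between lid's own z axis and vertical below 0.022 rad and x of lid_edge in the frame of box below -0.076 m and contact force between the fingers and lid below 0.3 N and value of joint latch above 0.8 rad), for 0.2 s.
At the end, for the whole second after the job is handed in: Carrier flat (0.08 rad) on the floor inside the box; lid level (0.022 rad) on the rim, 67 to 72.5 mm up, x -13 to +10.5 and y +-9 mm from the box's origin, the edge the fin leans to under the hood; latch within 0.12 rad of closed; lid and carrier at rest (x of carrier in the frame of box between -0.075 and 0.055 m and y of carrier in the frame of box between -0.04 and 0.04 m and z of carrier in the frame of box between 0.003 and 0.011 m and angle between carrier's own z axis and vertical below 0.08 rad and x of lid in the frame of box between -0.013 and 0.0105 m and y of lid in the frame of box between -0.009 and 0.009 m and z of lid in the frame of box between 0.067 and 0.0725 m and angle between lid's own z axis and vertical below 0.022 rad and x of lid_edge in the frame of box below -0.076 m and value of joint latch below 0.12 rad and linear speed of each of lid, carrier below 0.02 m/s); the robot touches nothing.
It fails at once if wash bottle moved more than 25 mm (distance of wash_bottle from where it was at the start of the episode above 0.025 m).
It fails at once if suspension jar moved more than 25 mm (distance of suspension_jar from where it was at the start of the episode above 0.025 m).
It fails at once if sample tray moved more than 25 mm (distance of sample_tray from where it was at the start of the episode above 0.025 m).
It fails at once if the lid is forced: more than 70 N between lid and box (contact force between lid and box above 70 N).
It also fails if it takes over 72 s, if anything falls off the work surface, if the arm or the gripper's body presses on something with over 40 N, if the wrist force passes 120 N, or if a joint passes its speed limit or range.

## Working session

There is one attempt and no reset: what is moved stays moved. The work goes in short steps, Python scripts to look and compute and a tool call to move; the robot and the scene stay as the last step left them, time stands still between calls to the robot, and variables do not carry over. Pictures are saved under pics/ and viewed, at most 10 in all, crops included, and the job is handed in when it is done.

Besides the shell and the picture viewer there is one more tool, called after ">>>" as a command line: name --pt "numbers of a row" for each row, then --argument value for the rest. move_arm: Moves the arm, as the interface text tells. Shifts and turns lie within -1 to 1; 1 stands for 0.1 m of shift or pi rad of turn. Its arguments: {"type":"object","properties":{"motion":{"type":"array"},"fingers":{"type":"number"},"newtons":{"type":"number"}},"required":["motion"]}

```bash
ls; mkdir -p pics; cat > h.py <<'E'
import numpy as np, cv2
from scipy.spatial.transform import Rotation as R
from cell import robot
def cam(n):
    s=robot.observe(); c=robot.read_camera(n)
    if 'extrinsics' in c: T=np.array(c['extrinsics'])
    else:
        W=np.eye(4); W[:3,:3]=R.from_euler('xyz',s['tool_rot']).as_matrix(); W[:3,3]=s['tool_pos']; T=W@np.array(c['hand_eye'])
    c['T']=T; c['f']=200/np.tan(np.radians(c['vfov'])/2); return c
def ray(c,u,v):
    d=np.array([(u-c['cx'])/c['f'],-(v-c['cy'])/c['f'],-1.]); return c['T'][:3,3],c['T'][:3,:3]@d
def plane(c,u,v,z):
    o,d=ray(c,u,v); return o+d*(z-o[2])/d[2]
def cloud(c):
    v,u=np.mgrid[:400,:640]; z=c['range_z']
    P=np.stack([(u-c['cx'])/c['f']*z,-(v-c['cy'])/c['f']*z,-z],-1)
    W=P@c['T'][:3,:3].T+c['T'][:3,3]; W[z<=0]=np.nan; return W
def save(n,im): cv2.imwrite('pics/'+n+'.png',cv2.cvtColor(np.ascontiguousarray(im),cv2.COLOR_RGB2BGR))
E
python3 - <<'E'
from h import *
print({k:(np.round(v,3) if not isinstance(v,str) else v) for k,v in robot.observe().items()})
for n in('top','scene'):
    c=cam(n); save(n,c['image']); np.savez(n+'.npz',**{k:v for k,v in c.items()}); print(n,[k for k in c],c['vfov'],c['cx'],c['cy'],np.round(c['T'],3).tolist())
E
```

```text
pics
{'time': np.float64(0.0), 'qpos': array([-1.267,  0.343,  1.525,  0.   ,  1.275, -0.146]), 'qvel': array([-0.   , -0.001, -0.001,  0.002,  0.001, -0.   ]), 'joint_efforts': array([-3.0000e-03, -4.3124e+01, -2.4423e+01,  7.2000e-02,  5.6000e-02,
       -0.0000e+00]), 'tool_pos': array([ 0.228, -0.472,  0.226]), 'tool_rot': array([-3.14, -0.  ,  0.45]), 'contact_force': array([-0.237,  0.185,  0.137]), 'torque': array([-0.05 ,  0.009, -0.   ]), 'grip_force': np.float64(0.0), 'opening': np.float64(0.092)}
top ['image', 'range_z', 'vfov', 'cx', 'cy', 'extrinsics', 'T', 'f'] 44.70269239593936 314.8653212539727 203.11912907039786 [[-0.005, 0.987, -0.16, 0.272], [-1.0, -0.006, -0.003, -0.134], [-0.004, 0.16, 0.987, 1.6], [0.0, 0.0, 0.0, 1.0]]
scene ['image', 'range_z', 'vfov', 'cx', 'cy', 'extrinsics', 'T', 'f'] 48.02264140188818 314.46493322037986 198.52029060892082 [[0.826, -0.303, 0.476, 1.21], [0.564, 0.448, -0.693, -1.166], [-0.004, 0.841, 0.541, 0.909], [0.0, 0.0, 0.0, 1.0]]
```

View pics/top.png

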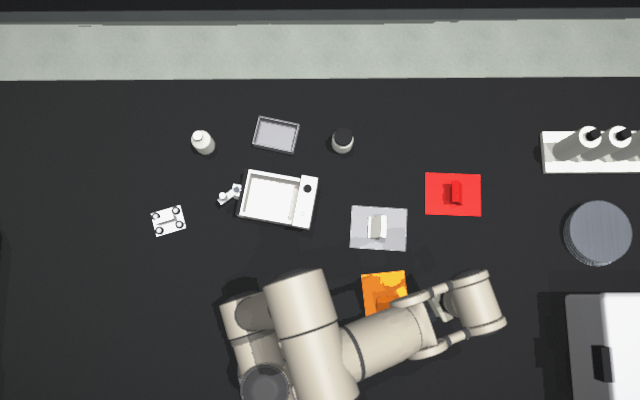

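View pics/scene.png

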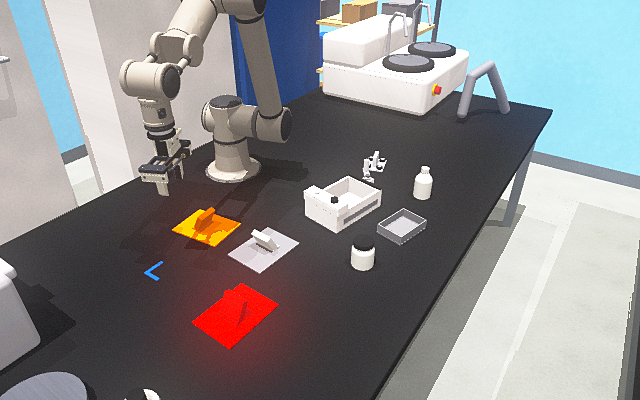

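The top view shows the carrier at (168,221), box at (278,199) with its hood at about (303,200), and the latch at about (230,194). It also shows the grey lid at (378,228), orange decoy at (385,290), red decoy at (453,195), tray at (276,135), bottle at (203,142) and jar at (342,141). The scene view agrees: grey lid at (263,248), orange at (206,226), red at (235,315), carrier at (374,165).

Candidates for the lid are grey (378,228), orange (385,290) and red (453,195). I choose grey. The only candidate for the carrier is the four-mount piece at (168,221). Next I crop and get rough positions.

```bash
python3 - <<'E'
from h import *
c=dict(np.load('top.npz')); im=c['image']
W=cloud(c)
a=cv2.resize(im[160:270,140:300],None,fx=5,fy=5,interpolation=cv2.INTER_CUBIC)
save('crop1',a)
for n,u,v,z in [('carrier',168,221,0.018),('boxc',278,199,.07),('lid',378,228,.006),('fin',377,227,.06),('knob',222,199,.13),('latch pivot',237,188,.085),('tray',276,135,.03),('bottle',203,142,.1),('jar',342,141,.09)]:
    print(n,plane(c,u,v,z).round(3),W[v,u].round(3))
# grey lid mask rectangle
hsv=cv2.cvtColor(im,cv2.COLOR_RGB2HSV)
m=((hsv[...,2]>90)&(hsv[...,1]<60)&(W[...,2]>-.01)&(W[...,2]<.2)).astype(np.uint8)
n,l,st,ce=cv2.connectedComponentsWithStats(m)
for i in range(1,n):
    if st[i,4]>150 and st[i,1]<250:
        cn=cv2.findContours((l==i).astype(np.uint8),0,2)[0][0]; print(st[i],cv2.minAreaRect(cn))
E
```

```text
carrier [0.472 0.353 0.018] [0.47  0.347 0.038]
boxc [ 0.534 -0.011  0.07 ] [ 0.545 -0.006  0.007]
lid [ 0.446 -0.336  0.006] [ 0.441 -0.33   0.057]
fin [ 0.444 -0.326  0.06 ] [ 0.445 -0.328  0.046]
knob [0.525 0.156 0.13 ] [0.526 0.158 0.121]
latch pivot [0.568 0.118 0.085] [0.567 0.117 0.088]
tray [0.758 0.    0.03 ] [0.766 0.002 0.007]
bottle [0.715 0.227 0.1  ] [0.718 0.23  0.089]
jar [ 0.718 -0.217  0.09 ] [ 0.72  -0.217  0.086]
[ 252  115   48   38 1194] ((275.3975524902344, 133.47805786132812), (43.02330780029297, 29.82297706604004), 12.094758033752441)
[ 540  125  100   49 4048] ((589.7439575195312, 149.13760375976562), (47.36008834838867, 99.13622283935547), 89.04515838623047)
[191 130  24  25 452] ((202.50001525878906, 141.5), (26.870054244995117, 19.798988342285156), 45.0)
[332 134  22  20 185] ((341.9767150878906, 143.9712371826172), (21.512723922729492, 17.953441619873047), 6.009006023406982)
[ 237  169   82   61 3561] ((277.8079833984375, 196.55599975585938), (74.0585708618164, 53.397300720214844), 10.30484676361084)
[217 183  25  22 281] ((230.24203491210938, 194.29403686523438), (15.431912422180176, 28.2707576751709), 55.304847717285156)
[ 569  200   63   67 3212] ((599.595947265625, 231.6256866455078), (65.19235229492188, 62.125091552734375), 62.10273361206055)
[150 205  36  32 767] ((167.94338989257812, 220.30189514160156), (25.27433967590332, 32.41708755493164), 74.05460357666016)
[ 349  205   59   47 2452] ((378.2918395996094, 227.83074951171875), (57.200889587402344, 43.415287017822266), 3.5763344764709473)
```

View pics/crop1.png

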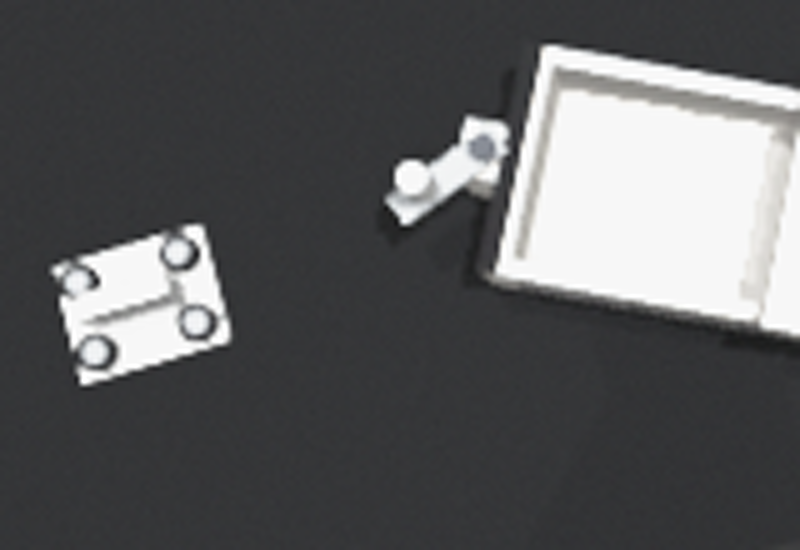

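The crop shows the carrier's rib running (90,320)–(175,295), the latch pivot at (482,148) and the knob at (412,178), and confirms the choice. Next I plan the wrist looks.

```bash
cat >> h.py <<'E'
def go(pos,rot=None):
    """print shift (0.1 m) and turn (pi) in current tool axes to reach pos, rot (matrix)"""
    s=robot.observe(); A=R.from_euler('xyz',s['tool_rot'])
    d=A.inv().apply(np.array(pos)-s['tool_pos'])/0.1
    r=np.zeros(3) if rot is None else (A.inv()*R.from_matrix(rot)).as_rotvec()/np.pi
    print('t',round(float(s['time']),2),'shift',d.round(3),'turn',r.round(4)); return d,r
def down(yaw,lean=0):
    """tool z down; tool x horizontal at yaw; """
    return (R.from_euler('z',yaw)*R.from_euler('x',np.pi)).as_matrix()
E
python3 - <<'E'
from h import *
c=cam('wrist'); print(c['hand_eye'].round(3).tolist(),c['vfov'],c['cx'],c['cy'],robot.pinch_z)
print(robot.observe()['tool_rot'])
for u,v in((0,0),(639,0),(639,399),(0,399),(320,200)): print(plane(c,u,v,0).round(3))
go([.42,-.33,.25],down(-.17))
E
```

```text
[[0.001, 0.957, 0.291, 0.08], [1.0, -0.001, 0.001, 0.001], [0.001, 0.291, -0.957, -0.158], [0.0, 0.0, 0.0, 1.0]] 64.42403726558702 318.48717549615844 197.40101578084037 0.0188
[-3.14045566e+00 -1.61452031e-04  4.49803489e-01]
[ 0.244 -0.087  0.   ]
[ 0.54  -0.699  0.   ]
[ 0.116 -1.083  0.   ]
[-0.323 -0.182  0.   ]
[ 0.192 -0.492  0.   ]
t 0.15 shift [ 2.347 -0.449 -0.237] turn [-4.000e-04  1.000e-04  1.973e-01]
```

>>> move_arm --pt "0.4 -0.06 -0.04 0 0 0" --pt "0.81 -0.13 -0.08 0 0 0"

```text
time: 0.4
tool_pos: [0.296, -0.4254, 0.2344]
tool_rot: [-3.141, -0.0, 0.448]
contact_force: [-0.6, -0.6, 0.7]
opening: 0.0919
grip_force: 0.0
```

>>> move_arm --pt "0.4 -0.06 -0.04 0 0 0" --pt "0.81 -0.13 -0.08 0 0 0"

```text
time: 0.65
tool_pos: [0.3637, -0.3781, 0.2426]
tool_rot: [-3.141, 0.0, 0.449]
contact_force: [-0.5, -0.6, -0.2]
opening: 0.0922
grip_force: 0.0
```

>>> move_arm --pt "0.4 -0.06 -0.04 0 0 0" --pt "0.81 -0.13 -0.08 0 0 0" --pt "0.81 -0.13 -0.08 0 0 0" --pt "0.81 -0.13 -0.08 0 0 0"

```text
time: 1.15
tool_pos: [0.4298, -0.332, 0.2504]
tool_rot: [-3.141, 0.001, 0.45]
contact_force: [-0.2, 0.7, -1.0]
opening: 0.0918
grip_force: 0.0
```

```bash
python3 - <<'E'
from h import *
s=robot.observe(); print(s['tool_pos'].round(4),s['tool_rot'].round(4),s['qvel'].round(3))
c=cam('wrist'); save('w_lid',c['image']); np.savez('w_lid.npz',**c)
go([.48,-.05,.3],down(1.4))
E
```

```text
[ 0.4298 -0.332   0.2504] [-3.141e+00  7.000e-04  4.503e-01] [-0.022 -0.003  0.004 -0.    -0.001  0.   ]
t 1.2 shift [ 1.681 -2.324 -0.496] turn [-3.000e-04  1.000e-04 -3.026e-01]
```

View pics/w_lid.png

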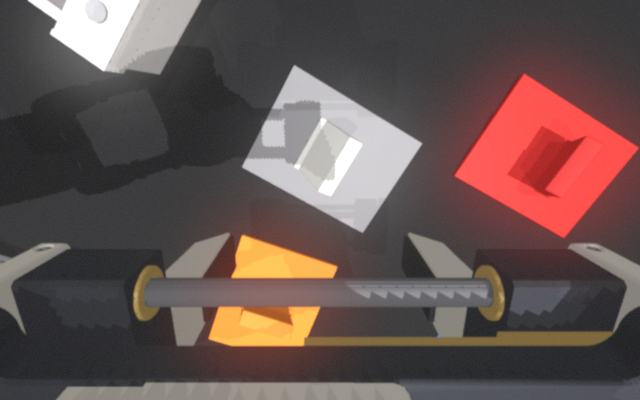

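The wrist view shows the grey lid's plate corners at (293,66), (421,145), (363,232), (243,167). The fin is at about (330,155), with its white face toward the right, and the decoys are red and orange. Next, the box.

>>> move_arm --pt "0.23 -0.41 -0.09 0 0 0" --pt "0.46 -0.82 -0.17 0 0 0"

```text
time: 1.45
tool_pos: [0.435, -0.2383, 0.2675]
tool_rot: [-3.141, 0.0, 0.446]
contact_force: [0.8, 0.2, 0.8]
opening: 0.0914
grip_force: 0.0
```

>>> move_arm --pt "0.23 -0.41 -0.09 0 0 0" --pt "0.46 -0.82 -0.17 0 0 0"

```text
time: 1.7
tool_pos: [0.441, -0.1439, 0.285]
tool_rot: [3.141, 0.0, 0.447]
contact_force: [1.5, 0.0, 0.6]
opening: 0.092
grip_force: 0.0
```

>>> move_arm --pt "0.23 -0.41 -0.09 0 0 0" --pt "0.46 -0.82 -0.17 0 0 0" --pt "0.46 -0.82 -0.17 0 0 0" --pt "0.46 -0.82 -0.17 0 0 0"

```text
time: 2.2
tool_pos: [0.4472, -0.0515, 0.3016]
tool_rot: [3.141, 0.0, 0.449]
contact_force: [0.3, -0.5, -0.7]
opening: 0.092
grip_force: 0.0
```

```bash
python3 - <<'E'
from h import *
c=cam('wrist'); save('w_box',c['image']); np.savez('w_box.npz',**c)
go([.45,.25,.25],down(1.85))
L=dict(np.load('w_lid.npz'))
g=cv2.cvtColor(L['image'],cv2.COLOR_RGB2GRAY)
p=np.array([[293,66],[421,145],[363,232],[243,167]],np.float32).reshape(-1,1,2)
p=cv2.cornerSubPix(g,p,(6,6),(-1,-1),(3,30,.01)).reshape(-1,2); print(p.round(1))
q=np.array([plane(L,*x,.006) for x in p]); W=cloud(L)
print(q.round(4)); print('c',q.mean(0).round(4),'sides',[np.linalg.norm(q[i]-q[i-1]).round(4) for i in range(4)])
for i,j in((0,1),(3,2)): d=q[i]-q[j]; print('yaw x',np.degrees(np.arctan2(d[1],d[0])).round(2))
for u,v in((345,135),(340,170),(320,150),(390,150)): print(u,v,W[v,u].round(4))
E
```

```text
t 2.25 shift [ 1.333 -2.708  0.513] turn [-1.000e-04  2.000e-04 -4.462e-01]
[[293.8  64.4]
 [422.  143.1]
 [362.2 232.5]
 [241.3 166.7]]
[[ 0.5253 -0.2535  0.006 ]
 [ 0.5121 -0.437   0.006 ]
 [ 0.3717 -0.4268  0.006 ]
 [ 0.3847 -0.2434  0.006 ]]
c [ 0.4485 -0.3402  0.006 ] sides [np.float64(0.141), np.float64(0.1839), np.float64(0.1408), np.float64(0.1838)]
yaw x 85.89
yaw x 85.95
345 135 [ 0.4818 -0.3389  0.0594]
340 170 [ 0.4455 -0.3512  0.0623]
320 150 [ 0.4519 -0.3234  0.0332]
390 150 [ 0.487  -0.405   0.0063]
```

View pics/w_box.png

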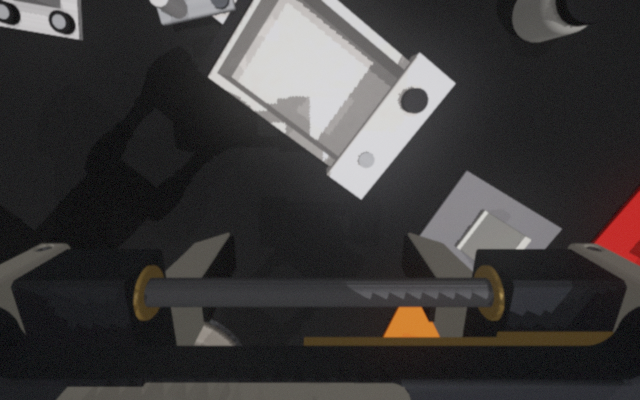

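The lid is at (0.4485, -0.340) with yaw 85.9°, and the measured sides match 184x141. The box view shows hood-top corners at (416,53), (455,84), (361,199), (327,175), a rim corner at (209,76), the latch at about (195,5), and the carrier partly at (45,15). Next, a look at the carrier.

>>> move_arm --pt "0.31 -0.46 0.08 0 0 0" --pt "0.62 -0.92 0.17 0 0 0"

```text
time: 2.5
tool_pos: [0.4638, 0.0584, 0.2842]
tool_rot: [3.141, 0.0, 0.445]
contact_force: [1.6, -0.4, -0.1]
opening: 0.0917
grip_force: 0.0
```

>>> move_arm --pt "0.31 -0.46 0.08 0 0 0" --pt "0.62 -0.92 0.17 0 0 0"

```text
time: 2.75
tool_pos: [0.4799, 0.1691, 0.2671]
tool_rot: [3.141, 0.0, 0.447]
contact_force: [1.2, 0.3, 0.8]
opening: 0.0919
grip_force: 0.0
```

>>> move_arm --pt "0.31 -0.46 0.08 0 0 -0.05" --pt "0.62 -0.92 0.17 0 0 -0.446" --pt "0.62 -0.92 0.17 0 0 -0.446" --pt "0.62 -0.92 0.17 0 0 -0.446" --pt "0.62 -0.92 0.17 0 0 -0.446" --pt "0.62 -0.92 0.17 0 0 -0.446" --pt "0.62 -0.92 0.17 0 0 -0.446" --pt "0.62 -0.92 0.17 0 0 -0.446" --pt "0.62 -0.92 0.17 0 0 -0.446" --pt "0.62 -0.92 0.17 0 0 -0.446" --fingers 0.2

```text
time: 4.0
tool_pos: [0.4955, 0.278, 0.2504]
tool_rot: [-3.141, 0.0, 1.847]
contact_force: [0.5, 0.2, 0.3]
opening: 0.0549
grip_force: 0.0
```

```bash
python3 - <<'E'
from h import *
c=cam('wrist'); np.savez('w_car.npz',**c)
L=dict(np.load('w_box.npz')); g=cv2.cvtColor(L['image'],cv2.COLOR_RGB2GRAY)
p=np.array([[416,53],[455,84],[361,199],[327,175]],np.float32).reshape(-1,1,2)
p=cv2.cornerSubPix(g,p,(4,4),(-1,-1),(3,30,.01)).reshape(-1,2)
q=np.array([plane(L,*x,.1) for x in p]); W=cloud(L)
print(p.round(1),q.round(4),[np.linalg.norm(q[i]-q[i-1]).round(4) for i in range(4)])
for u,v in((385,140),(430,80),(275,125),(260,50)): print(u,v,W[v,u].round(4))
# hood top by depth (world height mask), rim by height
for z0,z1 in((.094,.106),(.064,.076)):
    m=((W[...,2]>z0)&(W[...,2]<z1)&(W[...,0]>.42)&(W[...,0]<.66)&(abs(W[...,1])<.16))
    P=W[m][:,:2].astype(np.float32); print(m.sum(),W[m][:,2].mean().round(4),cv2.minAreaRect(P))
for a,b in((0,3),(1,2)): d=q[a]-q[b]; print('edge yaw -90',np.degrees(np.arctan2(d[1],d[0])).round(2))
r=np.array([plane(L,209,76,.07),plane(L,327,165,.07)]); d=r[0]-r[1]; print(r.round(4),np.degrees(np.arctan2(d[1],d[0])).round(2))
# carrier
im=c['image']; save('w_car',im)
E
```

```text
[[419.2  51.7]
 [455.5  82.9]
 [360.8 199.5]
 [327.1 174.6]] [[ 0.6083 -0.0903  0.1   ]
 [ 0.5989 -0.141   0.1   ]
 [ 0.4398 -0.1112  0.1   ]
 [ 0.4495 -0.0619  0.1   ]] [np.float64(0.1613), np.float64(0.0516), np.float64(0.1618), np.float64(0.0503)]
385 140 [ 0.5134 -0.1028  0.1   ]
430 80 [ 0.5892 -0.1144  0.1018]
275 125 [0.4713 0.0175 0.0715]
260 50 [0.5427 0.0791 0.0073]
6542 0.1001 ((0.5447989106178284, 0.009042680263519287), (0.2751963138580322, 0.1615135669708252), 79.40423583984375)
3296 0.0701 ((0.5473727583885193, 0.021277688443660736), (0.20262601971626282, 0.1596207320690155), 79.07178497314453)
edge yaw -90 -10.14
edge yaw -90 -10.59
[[ 0.4887  0.1079  0.07  ]
 [ 0.4546 -0.06    0.07  ]] 78.53
```

View pics/w_car.png

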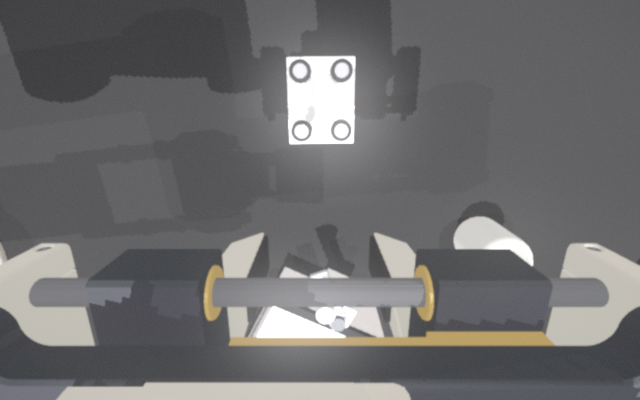

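The carrier is at (288,57)–(355,143), nearly aligned with the image axes, with mounts at its corners and the rib saturated. Next I measure it by mask.

```bash
python3 - <<'E'
from h import *
c=dict(np.load('w_car.npz')); W=cloud(c); im=c['image']
box=np.s_[40:160,270:372]
z=W[...,2]; 
for z0,z1 in((.004,.013),(.045,.062)):
    m=np.zeros((400,640),bool); m[box]=(z[box]>z0)&(z[box]<z1)&(im[box].min(-1)>150)
    P=W[m][:,:2]; r=cv2.minAreaRect(P.astype(np.float32)); print(m.sum(),np.nanmedian(z[m]).round(4),r,P.mean(0).round(4))
m=np.zeros((400,640),np.uint8); m[box]=(im[box].min(-1)>140)
m=cv2.morphologyEx(m,cv2.MORPH_CLOSE,np.ones((15,15)))
cn=max(cv2.findContours(m,0,2)[0],key=cv2.contourArea); b=cv2.boxPoints(cv2.minAreaRect(cn)); 
q=np.array([plane(c,*x,.008) for x in b]); print(b.round(1),q.round(4),q.mean(0).round(4),[np.linalg.norm(q[i]-q[i-1]).round(4) for i in range(4)])
print(np.degrees(np.arctan2(*(q[0]-q[1])[[1,0]])),np.degrees(np.arctan2(*(q[1]-q[2])[[1,0]])))
E
```

```text
3229 0.0082 ((0.47719523310661316, 0.35408103466033936), (0.0801372081041336, 0.10002286732196808), 16.585498809814453) [0.4764 0.3556]
863 0.053 ((0.4773988723754883, 0.35431089997291565), (0.015413660556077957, 0.05877826735377312), 15.662376403808594) [0.4771 0.3548]
[[286.  55.]
 [355.  55.]
 [355. 144.]
 [286. 144.]] [[0.4243 0.3925 0.008 ]
 [0.5013 0.4144 0.008 ]
 [0.5327 0.3166 0.008 ]
 [0.4495 0.2929 0.008 ]] [0.477  0.3541 0.008 ] [np.float64(0.1027), np.float64(0.0801), np.float64(0.1027), np.float64(0.0866)]
-164.12735531735623 107.79212810649808
```

```bash
python3 - <<'E'
from h import *
go([.4773,.3543,.12],down(1.854)); go([.4773,.3543,.022],down(1.854))
E
```

```text
t 4.05 shift [0.781 0.035 1.304] turn [-0.0001  0.0001 -0.0019]
t 4.05 shift [0.781 0.035 2.284] turn [-0.0001  0.0001 -0.0019]
```

>>> move_arm --pt "0.4 0.02 0.3 0 0 -0.002" --pt "0.78 0.035 0.6 0 0 -0.002" --pt "0.78 0.035 0.6 0 0 -0.002"

```text
time: 4.42
tool_pos: [0.4748, 0.356, 0.1879]
tool_rot: [-3.136, 0.001, 1.859]
contact_force: [-0.0, -0.1, 0.1]
opening: 0.0555
grip_force: 0.0
```

>>> move_arm --pt "0 0 0.45 0 0 0" --pt "0 0 0.9 0 0 0" --pt "0 0 0.9 0 0 0"

```text
time: 4.8
tool_pos: [0.4755, 0.353, 0.0985]
tool_rot: [-3.135, 0.002, 1.856]
contact_force: [-0.2, -0.2, 0.9]
opening: 0.055
grip_force: 0.0
```

>>> move_arm --pt "0 0 0.3 0 0 0" --pt "0 0 0.6 0 0 0" --pt "0 0 0.78 0 0 0" --pt "0 0 0.78 0 0 0"

```text
time: 5.3
tool_pos: [0.4772, 0.3546, 0.0231]
tool_rot: [-3.141, 0.0, 1.857]
contact_force: [-0.1, 0.6, 0.2]
opening: 0.0552
grip_force: 0.0
```

>>> move_arm --pt "0 0 0 0 0 0" --pt "0 0 0 0 0 0" --pt "0 0 0 0 0 0" --pt "0 0 0 0 0 0" --pt "0 0 0 0 0 0" --pt "0 0 0 0 0 0" --fingers -1 --newtons 35

```text
time: 6.05
tool_pos: [0.4766, 0.3548, 0.0229]
tool_rot: [-3.141, 0.0, 1.857]
contact_force: [-0.9, -0.1, 3.5]
opening: 0.0159
grip_force: 35.0
```

>>> move_arm --pt "0 0 -0.3 0 0 0" --pt "0 0 -0.7 0 0 0" --pt "0 0 -1.0 0 0 0"

```text
time: 6.42
tool_pos: [0.4765, 0.3547, 0.123]
tool_rot: [-3.141, 0.0, 1.857]
contact_force: [-0.2, 1.3, -5.2]
opening: 0.0159
grip_force: 35.0
```

>>> move_arm --pt "0 0 -0.4 0 0 0" --pt "-0.3 -0.03 -0.8 0 0 0" --pt "-0.7 -0.07 -0.9 0 0 0" --pt "-0.905 -0.095 -0.9 0 0 0"

```text
time: 6.92
tool_pos: [0.4934, 0.2637, 0.2126]
tool_rot: [-3.141, 0.0, 1.856]
contact_force: [0.1, 0.0, -6.1]
opening: 0.0162
grip_force: 35.0
```

>>> move_arm --pt "-0.45 -0.05 0 0 0 0" --pt "-0.905 -0.095 0 0 0 0"

```text
time: 7.18
tool_pos: [0.5089, 0.1749, 0.211]
tool_rot: [-3.139, -0.001, 1.858]
contact_force: [0.2, 0.8, -5.1]
opening: 0.016
grip_force: 35.0
```

>>> move_arm --pt "-0.45 -0.05 0 0 0 0" --pt "-0.905 -0.095 0 0 0 0"

```text
time: 7.42
tool_pos: [0.5255, 0.0852, 0.2111]
tool_rot: [-3.139, -0.001, 1.857]
contact_force: [1.4, -0.0, -5.0]
opening: 0.0156
grip_force: 35.0
```

>>> move_arm --pt "-0.4 -0.05 0 0 0 0.05" --pt "-0.75 -0.08 0 0 0 0.1" --pt "-0.905 -0.095 0 0 0 0.15" --pt "-0.905 -0.095 0 0 0 0.15" --pt "-0.905 -0.095 0 0 0 0.15" --pt "-0.905 -0.095 0 0 0 0.15"

```text
time: 8.18
tool_pos: [0.5423, -0.0021, 0.2124]
tool_rot: [-3.141, -0.0, 1.389]
contact_force: [0.5, -0.0, -5.6]
opening: 0.016
grip_force: 35.0
```

```bash
python3 - <<'E'
from h import *
go([.5424,-.0033,.03],down(1.386)); s=robot.observe(); print(s['tool_pos'],s['opening'],s['contact_force'])
c=cam('wrist'); save('w_place',c['image']); np.savez('w_place.npz',**c)
c=cam('top'); W=cloud(c)
m=(abs(W[...,2]-.1)<.006)&(abs(W[...,0]-.5241)<.1)&(abs(W[...,1]+.1011)<.06); P=W[m][:,:2].astype(np.float32);print(m.sum(),cv2.minAreaRect(P))
E
```

```text
t 8.18 shift [-0.012  0.004  1.824] turn [-0.0002 -0.0001  0.0009]
[ 0.54230776 -0.00214383  0.21236857] 0.015997116228471674 [ 0.53953229 -0.03258639 -5.63408357]
688 ((0.5213401913642883, -0.09604451060295105), (0.050951600074768066, 0.16087041795253754), 79.37464904785156)
```

View pics/w_place.png

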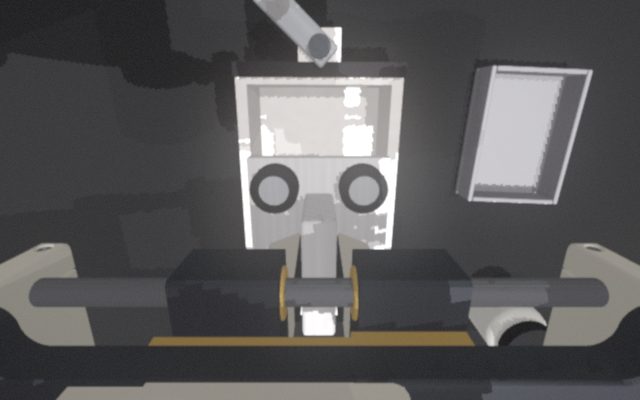

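The carrier hangs level and square over the box; the rim corners are at (237,80) and (403,80), and the latch pivot is at (319,45). Lowering now.

>>> move_arm --pt "0 0 0.4 0 0 0" --pt "0 0 0.8 0 0 0" --pt "0 0 0.95 0 0 0"

```text
time: 8.65
tool_pos: [0.5412, -0.0026, 0.1157]
tool_rot: [-3.138, 0.0, 1.387]
contact_force: [-0.0, 0.2, -5.2]
opening: 0.0158
grip_force: 35.0
```

>>> move_arm --pt "0 0 0.3 0 0 0" --pt "0 0 0.6 0 0 0" --pt "0 0 0.8 0 0 0" --pt "0 0 0.87 0 0 0" --pt "0 0 0.88 0 0 0"

```text
time: 9.28
tool_pos: [0.5433, -0.0031, 0.0303]
tool_rot: [3.14, 0.0, 1.386]
contact_force: [0.3, -0.4, -5.4]
opening: 0.016
grip_force: 35.0
```

>>> move_arm --pt "0 0 0 0 0 0" --pt "0 0 0 0 0 0" --pt "0 0 0 0 0 0" --pt "0 0 0 0 0 0" --fingers -0.2

```text
time: 9.78
tool_pos: [0.5429, -0.0032, 0.0301]
tool_rot: [3.141, 0.0, 1.386]
contact_force: [-0.8, 0.3, -0.6]
opening: 0.0366
grip_force: 0.0
```

```bash
python3 - <<'E'
from h import *
s=robot.observe(); print(s['tool_pos'],s['opening'],s['contact_force'],s['grip_force'])
c=dict(np.load('w_place.npz'))
p=plane(c,319,45,.09); print('pivot',p, 'origin est',p[:2]-.122*np.array([np.cos(1.386),np.sin(1.386)]))
a=plane(c,237,80,.078);b=plane(c,403,80,.078);print(a,b,(a+b)/2)
W=cloud(c); print(W[45,319],W[70,320],W[82,320])
E
```

```text
[ 0.54286809 -0.00320019  0.0301289 ] 0.036610007247197235 [-0.80551373  0.28735388 -0.6350996 ] 0.0
pivot [0.56536227 0.11775733 0.09      ] origin est [ 0.54294522 -0.00216546]
[0.49086526 0.10520119 0.078     ] [0.63224086 0.07926275 0.078     ] [0.56155306 0.09223197 0.078     ]
[0.56527146 0.11726506 0.0932479 ] [0.56303062 0.1002124  0.07742953] [0.56139306 0.09106959 0.06953262]
```

The carrier is released. Now I raise clear and plan the lid grasp.

>>> move_arm --pt "0 0 -0.3 0 0 0" --pt "0 0 -0.7 0 0 0" --pt "0 0 -1.0 0 0 0" --fingers -0.1

```text
time: 10.15
tool_pos: [0.5429, -0.0032, 0.1314]
tool_rot: [3.14, 0.0, 1.386]
contact_force: [0.5, -0.3, 0.8]
opening: 0.0416
grip_force: 0.0
```

>>> move_arm --pt "0 0 -0.5 0 0 0" --pt "0 0 -1.0 0 0 0" --pt "0 0 -1.0 0 0 0" --pt "0 0 -1.0 0 0 0"

```text
time: 10.65
tool_pos: [0.5422, -0.0031, 0.2292]
tool_rot: [-3.141, 0.0, 1.386]
contact_force: [-0.6, -0.0, 0.5]
opening: 0.0413
grip_force: 0.0
```

```bash
cat >> h.py <<'E'
def lidgrip(o,yaw,tilt=0,back=0):
    """tool pose gripping lid with origin o, yaw, +x edge raised by tilt (rad); back off along slope"""
    L=R.from_euler('z',yaw)*R.from_euler('y',-tilt)
    T=L*R.from_euler('z',-np.pi/2)*R.from_euler('x',np.pi+np.radians(28))
    p=np.array(o)+L.apply([-.0035,0,.051])+T.apply([0,0,robot.pinch_z-back]); return p,T.as_matrix()
E
python3 - <<'E'
from h import *
s=robot.observe(); print(s['tool_pos'],s['qpos'].round(2))
c=cam('wrist'); W=cloud(c)
O=np.array([.5427,-.003]); B=R.from_euler('z',1.386).as_matrix()[:2,:2]
P=(W[...,:2]-O)@B; 
for z0,z1 in((.010,.018),(.054,.064)):
    m=(W[...,2]>z0)&(W[...,2]<z1)&(abs(P[...,0])<.1)&(abs(P[...,1])<.055); q=P[m]; print('carrier',m.sum(),q.min(0),q.max(0), np.median(W[...,2][m]))
p,T=lidgrip([.4485,-.3402,0],1.499,0,.1); print(p); go(p,T)
save('w_in',c['image'])
E
```

```text
[ 0.5421616  -0.00308286  0.2292063 ] [-0.15  0.37  1.47 -0.    1.3   0.04]
carrier 2961 [-0.0503014  -0.04154661] [0.04902802 0.03862277] 0.014131102758840497
carrier 823 [-0.02993648 -0.00940851] [0.02952159 0.00589652] 0.058985812337702614
[ 0.44551433 -0.38171386  0.12269534]
t 10.7 shift [-3.899 -0.249  1.06 ] turn [0.1263 0.1137 0.4539]
```

>>> move_arm --pt "-0.5 -0.03 0 0 0 0" --pt "-0.975 -0.062 0 0 0 0"

```text
time: 10.95
tool_pos: [0.5176, -0.0983, 0.228]
tool_rot: [-3.138, -0.0, 1.388]
contact_force: [-0.3, -0.1, -0.0]
opening: 0.041
grip_force: 0.0
```

>>> move_arm --pt "-0.5 -0.03 0 0 0 0" --pt "-0.975 -0.062 0 0 0 0"

```text
time: 11.2
tool_pos: [0.4934, -0.1937, 0.228]
tool_rot: [-3.139, -0.001, 1.386]
contact_force: [0.5, -0.0, 0.4]
opening: 0.0413
grip_force: 0.0
```

>>> move_arm --pt "-0.5 -0.03 0 0 0 0" --pt "-0.975 -0.062 0 0 0 0"

```text
time: 11.45
tool_pos: [0.4694, -0.2884, 0.228]
tool_rot: [-3.139, -0.002, 1.386]
contact_force: [1.0, -0.5, -0.3]
opening: 0.0411
grip_force: 0.0
```

>>> move_arm --pt "-0.4 -0.03 0 0.0126 0.0114 0.0454" --pt "-0.975 -0.062 0.06 0.126 0.114 0.454" --pt "-0.975 -0.062 0.06 0.126 0.114 0.454" --pt "-0.975 -0.062 0.06 0.126 0.114 0.454" --pt "-0.975 -0.062 0.06 0.126 0.114 0.454" --pt "-0.975 -0.062 0.06 0.126 0.114 0.454" --pt "-0.975 -0.062 0.06 0.126 0.114 0.454" --pt "-0.975 -0.062 0.06 0.126 0.114 0.454" --pt "-0.975 -0.062 0.06 0.126 0.114 0.454" --pt "-0.975 -0.062 0.06 0.126 0.114 0.454" --pt "-0.975 -0.062 0.06 0.126 0.114 0.454"

```text
time: 12.82
tool_pos: [0.4465, -0.3816, 0.223]
tool_rot: [-2.652, -0.003, -0.071]
contact_force: [-0.1, 0.1, 0.0]
opening: 0.0413
grip_force: 0.0
```

```bash
python3 - <<'E'
from h import *
s=robot.observe(); print(s['tool_pos'],s['tool_rot'],s['qpos'].round(2))
c=cam('wrist'); save('w_grasp',c['image']); W=cloud(c)
# fin: points between 25 and 66 mm height near lid, in lid frame
O=np.array([.4485,-.3402]); B=R.from_euler('z',1.499).as_matrix()[:2,:2]; P=(W[...,:2]-O)@B; z=W[...,2]
for a in(.02,.03,.04,.05,.06):
    m=(abs(z-a)<.004)&(abs(P[...,0])<.05)&(abs(P[...,1])<.06); q=P[m]
    if m.sum()>5: print(a,m.sum(),q.min(0).round(4),q.max(0).round(4))
m=(abs(P[...,0])<.05)&(abs(P[...,1])<.06)&(z<.08);print('top',z[m].max())
p,T=lidgrip([.4485,-.3402,0],1.499,0,.1); go(p,T)
p,T=lidgrip([.4485,-.3402,0],1.499,0,0); go(p,T)
E
```

```text
[ 0.44652259 -0.38162763  0.22300329] [-2.65232961e+00 -2.57798695e-03 -7.10447693e-02] [-1.    0.68  1.07  0.3   1.78  0.65]
0.02 56 [ 0.0034 -0.035 ] [0.0267 0.0306]
0.03 63 [-0.0009 -0.035 ] [0.0212 0.033 ]
0.04 67 [-0.0043 -0.035 ] [0.0159 0.0327]
0.05 80 [-0.0119 -0.0349] [0.0105 0.0324]
0.06 795 [-0.0184 -0.0352] [0.0052 0.0346]
top 0.06884967630264466
t 12.88 shift [-0.014  0.474  0.887] turn [-0.0001 -0.0007  0.0006]
t 12.88 shift [-0.016  0.474  1.887] turn [-0.0001 -0.0007  0.0006]
```

View pics/w_grasp.png

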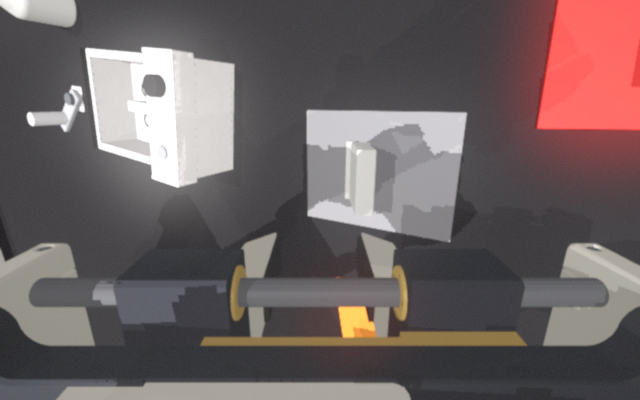

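The fin at (360,180) lies where expected; the lid plate spans (306,110)–(465,240). Now the grasp.

>>> move_arm --pt "-0.01 0.24 0.4 0 0 0" --pt "-0.015 0.465 0.89 0 0 0" --pt "-0.015 0.465 0.89 0 0 0" --pt "-0.015 0.465 0.89 0 0 0"

```text
time: 13.38
tool_pos: [0.4462, -0.3817, 0.1252]
tool_rot: [-2.655, -0.005, -0.072]
contact_force: [0.0, 0.2, 0.9]
opening: 0.0411
grip_force: 0.0
```

>>> move_arm --pt "0 0 0.35 0 0 0" --pt "0 0 0.7 0 0 0" --pt "0 0 0.99 0 0 0" --pt "0 0 0.99 0 0 0" --pt "0 0 0.99 0 0 0"

```text
time: 14.0
tool_pos: [0.4501, -0.3366, 0.0382]
tool_rot: [-2.657, -0.006, -0.072]
contact_force: [0.1, -1.0, -0.2]
opening: 0.0413
grip_force: 0.0
```

>>> move_arm --pt "0 0 0 0 0 0" --pt "0 0 0 0 0 0" --pt "0 0 0 0 0 0" --pt "0 0 0 0 0 0" --pt "0 0 0 0 0 0" --fingers -1 --newtons 55

```text
time: 14.62
tool_pos: [0.4492, -0.3354, 0.0364]
tool_rot: [-2.654, -0.004, -0.073]
contact_force: [-1.6, -3.0, 4.7]
opening: 0.0197
grip_force: 55.0
```

```bash
python3 - <<'E'
from h import *
s=robot.observe(); print(s['tool_pos'],s['tool_rot'],s['opening'],s['contact_force'])
p,T=lidgrip([.4485,-.3402,0],1.499,0,0); go(p,T)
E
```

```text
[ 0.44918043 -0.33541297  0.0363632 ] [-2.654102   -0.00384931 -0.07263041] 0.019670051206493268 [-1.60569091 -3.00982531  4.70315071]
t 14.62 shift [-0.003  0.005  0.02 ] turn [ 0.0004 -0.0012  0.0003]
```

The lid is gripped (19.7 mm). I lift it, then plan.

>>> move_arm --pt "0 -0.1 -0.18 0 0 0" --pt "0 -0.25 -0.5 0 0 0" --pt "0 -0.47 -0.88 0 0 0"

```text
time: 15.0
tool_pos: [0.4483, -0.3339, 0.1364]
tool_rot: [-2.651, -0.001, -0.072]
contact_force: [0.3, -1.0, -4.0]
opening: 0.0197
grip_force: 55.0
```

>>> move_arm --pt "0 -0.2 -0.35 0 0 0" --pt "0 -0.28 -0.53 0 0 0" --pt "0 -0.28 -0.53 0 0 0" --pt "0 -0.28 -0.53 0 0 0"

```text
time: 15.5
tool_pos: [0.4482, -0.3341, 0.1946]
tool_rot: [-2.652, -0.002, -0.072]
contact_force: [-0.6, 0.2, -4.5]
opening: 0.0198
grip_force: 55.0
```

```bash
cat >> h.py <<'E'
def M(p,r):
    m=np.eye(4); m[:3,:3]=r; m[:3,3]=p; return m
TG=M([.44918,-.33541,.03636],R.from_euler('xyz',[-2.6541,-.00385,-.07263]).as_matrix())
LG=M([.4485,-.3402,0],R.from_euler('z',1.499).as_matrix())
G=np.linalg.inv(TG)@LG   # lid in tool
BX=M([.5427,-.003,0],R.from_euler('z',1.386).as_matrix())
def lidto(ex,ez,tilt,y=0):
    """tool pose for lid_edge at box (ex,y,ez), +x edge raised by tilt deg"""
    L=R.from_euler('y',-np.radians(tilt)).as_matrix(); o=np.array([ex,y,ez])-L@[-.092,0,0]
    T=BX@M(o,L)@np.linalg.inv(G); return T[:3,3],T[:3,:3]
def lidnow():
    s=robot.observe(); X=np.linalg.inv(BX)@M(s['tool_pos'],R.from_euler('xyz',s['tool_rot']).as_matrix())@G
    print('lid in box',X[:3,3].round(4),'edge',(X@[-.092,0,0,1])[:3].round(4),'rot',R.from_matrix(X[:3,:3]).as_euler('xyz',degrees=True).round(2),'F',s['contact_force'].round(1),'Fbox',(BX[:3,:3].T@s['contact_force']).round(1),'t',round(float(s['time']),2))
E
python3 - <<'E'
from h import *
lidnow(); c=cam('wrist'); save('w_held',c['image']); np.savez('w_held.npz',**c)
go(*lidto(-.055,.15,0)); go(*lidto(-.055,.15,10)); p,r=lidto(-.055,.15,10);go(p)
E
```

```text
lid in box [-0.3476  0.032   0.1583] edge [-0.439   0.0216  0.158 ] rot [ 0.13 -0.14  6.5 ] F [-0.6  0.2 -4.5] Fbox [ 0.1  0.6 -4.5] t 15.5
t 15.55 shift [ 0.755 -3.302  1.854] turn [-0.001   0.0177  0.0315]
t 15.55 shift [ 0.746 -3.31   1.674] turn [0.0545 0.0205 0.0301]
t 15.55 shift [ 0.746 -3.31   1.674] turn [0. 0. 0.]
```

View pics/w_held.png

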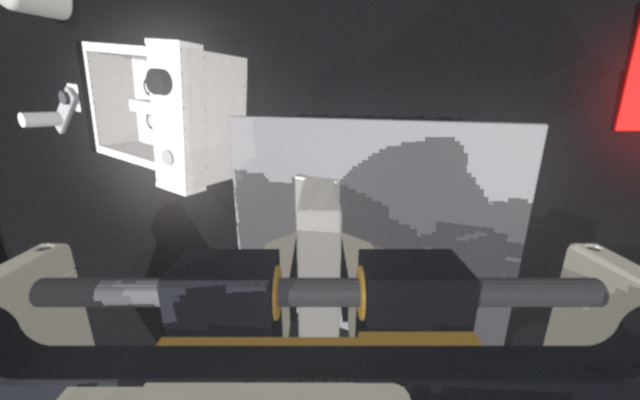

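The held lid shows its far corners at (229,117) and (546,125). I check the hand pose from plate depth and corners, then carry it.

```bash
python3 - <<'E'
from h import *
c=dict(np.load('w_held.npz')); W=cloud(c); s=robot.observe()
Tn=M(s['tool_pos'],R.from_euler('xyz',s['tool_rot']).as_matrix())@G; I=np.linalg.inv(Tn)
P=W@I[:3,:3].T+I[:3,3]
for u,v in((229,117),(546,125)):
    o,d=ray(c,u,v); o=I[:3,:3]@o+I[:3,3]; d=I[:3,:3]@d; print('corner in lid',(o+d*(.006-o[2])/d[2]).round(4))
m=np.zeros((400,640),bool); m[125:235,245:290]=1; m[130:235,350:515]=1
m&=abs(P[...,2]-.006)<.015; q=P[m]; A=np.c_[q[:,:2],np.ones(len(q))]; k=np.linalg.lstsq(A,q[:,2],rcond=None)[0]; print('plate z=ax+by+c',k.round(4),len(q))
E
```

```text
corner in lid [ 0.0913 -0.0694  0.006 ]
corner in lid [-0.0905 -0.07    0.006 ]
plate z=ax+by+c [-0.0004 -0.0001  0.0066] 22192
```

>>> move_arm --pt "0.05 -0.2 0.1 0 0 0" --pt "0.12 -0.55 0.28 0 0 0" --pt "0.187 -0.828 0.418 0 0 0"

```text
time: 15.92
tool_pos: [0.4736, -0.2419, 0.1963]
tool_rot: [-2.651, -0.001, -0.072]
contact_force: [0.9, 0.3, -4.3]
opening: 0.0202
grip_force: 55.0
```

>>> move_arm --pt "0.09 -0.4 0.2 0 0 0" --pt "0.187 -0.828 0.418 0 0 0"

```text
time: 16.18
tool_pos: [0.499, -0.151, 0.1984]
tool_rot: [-2.652, -0.001, -0.073]
contact_force: [0.6, 1.2, -3.9]
opening: 0.0195
grip_force: 55.0
```

>>> move_arm --pt "0.09 -0.4 0.2 0 0 0" --pt "0.187 -0.828 0.418 0 0 0"

```text
time: 16.42
tool_pos: [0.5243, -0.0597, 0.2005]
tool_rot: [-2.652, -0.001, -0.073]
contact_force: [1.1, -0.2, -3.6]
opening: 0.0198
grip_force: 55.0
```

>>> move_arm --pt "0.09 -0.4 0.2 0.014 0.005 0.008" --pt "0.187 -0.828 0.418 0.03 0.011 0.016" --pt "0.187 -0.828 0.418 0.0545 0.0205 0.03" --pt "0.187 -0.828 0.418 0.0545 0.0205 0.03" --pt "0.187 -0.828 0.418 0.0545 0.0205 0.03"

```text
time: 17.05
tool_pos: [0.5499, 0.0293, 0.2032]
tool_rot: [-2.483, -0.005, -0.186]
contact_force: [0.4, 0.2, -3.4]
opening: 0.0199
grip_force: 55.0
```

```bash
python3 - <<'E'
from h import *
lidnow(); go(*lidto(-.060,.085,10)); go(*lidto(-.060,.073,10))
E
```

```text
lid in box [ 0.0345 -0.0008  0.1665] edge [-0.0561 -0.0009  0.1508] rot [-0.09 -9.83  0.02] F [ 0.4  0.2 -3.4] Fbox [ 0.3 -0.4 -3.4] t 17.05
t 17.05 shift [-0.011  0.433  0.493] turn [ 0.0009 -0.0004  0.0003]
t 17.05 shift [-0.012  0.507  0.588] turn [ 0.0009 -0.0004  0.0003]
```

>>> move_arm --pt "0 0.2 0.23 0 0 0" --pt "-0.01 0.4 0.45 0.001 0 0" --pt "-0.012 0.507 0.588 0.001 0 0" --pt "-0.012 0.507 0.588 0.001 0 0" --pt "-0.012 0.507 0.588 0.001 0 0"

```text
time: 17.68
tool_pos: [0.5492, 0.0259, 0.127]
tool_rot: [-2.478, -0.008, -0.186]
contact_force: [0.3, -1.1, -4.7]
opening: 0.0196
grip_force: 55.0
```

```bash
python3 - <<'E'
from h import *
lidnow(); go(*lidto(-.074,.073,10)); go(*lidto(-.0885,.073,10))
c=cam('top'); W=cloud(c); save('t2',cv2.resize(c['image'][150:260,190:340],None,fx=4,fy=4,interpolation=cv2.INTER_CUBIC))
E
```

```text
lid in box [ 0.0312 -0.0009  0.0904] edge [-0.0594 -0.001   0.0743] rot [ -0.24 -10.07   0.04] F [ 0.3 -1.1 -4.7] Fbox [-1.  -0.5 -4.7] t 17.68
t 17.68 shift [-0.008  0.123 -0.078] turn [-0.0004 -0.001   0.0008]
t 17.68 shift [-0.007  0.238 -0.168] turn [-0.0004 -0.001   0.0008]
```

View pics/t2.png

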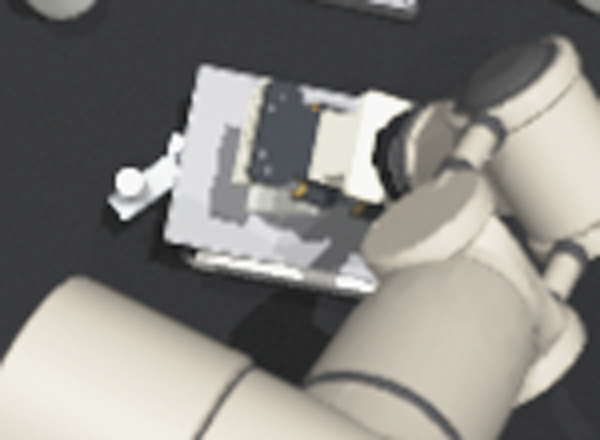

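The lid is over the box, square, with its far edge above the ledge and the latch clear at (130,185). Pushing in slowly.

>>> move_arm --pt "0 0.06 -0.04 0 0 0" --pt "-0.004 0.123 -0.078 0 -0.001 0.001" --pt "-0.006 0.15 -0.1 0 -0.001 0.001" --pt "-0.006 0.15 -0.1 0 -0.001 0.001"

```text
time: 18.23
tool_pos: [0.5446, 0.008, 0.1247]
tool_rot: [-2.478, -0.002, -0.188]
contact_force: [-0.1, -0.8, -4.3]
opening: 0.0199
grip_force: 55.0
```

```bash
python3 - <<'E'
from h import *
lidnow(); go(*lidto(-.0885,.073,10))
E
```

```text
lid in box [0.0128 0.0005 0.0881] edge [-0.0778  0.0007  0.072 ] rot [  0.11 -10.09  -0.1 ] F [-0.1 -0.8 -4.3] Fbox [-0.8 -0.  -4.3] t 18.23
t 18.23 shift [ 0.005  0.079 -0.073] turn [-0.0005  0.0002 -0.0007]
```

>>> move_arm --pt "0 0.03 -0.025 0 0 0" --pt "0 0.055 -0.05 0 0 0" --pt "0 0.08 -0.07 0 0 0" --pt "0 0.08 -0.07 0 0 0" --pt "0 0.08 -0.07 0 0 0"

```text
time: 18.85
tool_pos: [0.5425, -0.0016, 0.1253]
tool_rot: [-2.478, -0.001, -0.187]
contact_force: [1.8, 5.2, -5.8]
opening: 0.0196
grip_force: 55.0
```

```bash
python3 - <<'E'
from h import *
lidnow(); go(*lidto(-.0885,.0725,5)); go(*lidto(-.0885,.0715,1.5));go(*lidto(-.0885,.071,0))
E
```

```text
lid in box [0.003  0.0008 0.0887] edge [-0.0876  0.0009  0.0725] rot [  0.14 -10.12  -0.05] F [ 1.8  5.2 -5.8] Fbox [ 5.4 -0.8 -5.8] t 18.85
t 18.85 shift [0.007 0.023 0.085] turn [-0.0284  0.0005 -0.0007]
t 18.85 shift [0.007 0.045 0.154] turn [-0.0479  0.0005 -0.0007]
t 18.85 shift [0.007 0.056 0.184] turn [-0.0562  0.0005 -0.0007]
```

The spring force of about 5 N matches an edge at x = -87.6 mm. Now lowering the other edge.

>>> move_arm --pt "0.003 0.012 0.043 -0.014 0 0" --pt "0.007 0.023 0.085 -0.0284 0 0" --pt "0.007 0.034 0.12 -0.038 0 0" --pt "0.007 0.045 0.154 -0.0479 0 0" --pt "0.007 0.045 0.154 -0.0479 0 0"

```text
time: 19.48
tool_pos: [0.5442, 0.0048, 0.1107]
tool_rot: [-2.629, -0.001, -0.186]
contact_force: [-1.4, 4.6, -1.8]
opening: 0.0197
grip_force: 55.0
```

```bash
python3 - <<'E'
from h import *
lidnow(); go(*lidto(-.0885,.071,0)); go(*lidto(-.0875,.070,0))
E
```

```text
lid in box [0.0041 0.0004 0.0742] edge [-0.0879  0.0004  0.0719] rot [ 0.14 -1.42  0.01] F [-1.4  4.6 -1.8] Fbox [ 4.3  2.2 -1.8] t 19.48
t 19.48 shift [0.003 0.013 0.031] turn [-0.0079  0.0007 -0.0003]
t 19.48 shift [0.003 0.01  0.044] turn [-0.0079  0.0007 -0.0003]
```

>>> move_arm --pt "0 0.006 0.016 -0.004 0 0" --pt "0 0.012 0.031 -0.008 0 0" --pt "0 0.011 0.038 -0.008 0 0" --pt "0 0.011 0.038 -0.008 0 0"

```text
time: 19.98
tool_pos: [0.5447, 0.005, 0.1068]
tool_rot: [-2.654, -0.002, -0.187]
contact_force: [0.3, 5.0, -1.6]
opening: 0.0196
grip_force: 55.0
```

```bash
python3 - <<'E'
from h import *
lidnow()
E
```

```text
lid in box [ 0.0034 -0.0001  0.0705] edge [-0.0886  0.      0.0705] rot [ 0.11 -0.   -0.06] F [ 0.3  5.  -1.6] Fbox [ 5.   0.6 -1.6] t 19.98
```

>>> move_arm --pt "0 0 0 0 0 0" --pt "0 0 0 0 0 0" --pt "0 0 0 0 0 0" --pt "0 0 0 0 0 0" --fingers -0.15

```text
time: 20.48
tool_pos: [0.5448, 0.0043, 0.1066]
tool_rot: [-2.654, -0.002, -0.187]
contact_force: [0.3, 0.3, -0.6]
opening: 0.0387
grip_force: 0.0
```

>>> move_arm --pt "0 0 -0.3 0 0 0" --pt "0 0 -0.7 0 0 0" --pt "0 0 -1.0 0 0 0" --pt "0 0 -1.0 0 0 0"

```text
time: 20.98
tool_pos: [0.5367, -0.0427, 0.1965]
tool_rot: [-2.655, -0.006, -0.188]
contact_force: [-0.0, -0.0, 0.4]
opening: 0.0394
grip_force: 0.0
```

```bash
python3 - <<'E'
from h import *
s=robot.observe(); print(s['tool_pos'],s['qpos'].round(2),s['contact_force'].round(1))
c=cam('wrist'); save('w_closed',c['image']); np.savez('w_closed.npz',**c); W=cloud(c)
I=np.linalg.inv(BX); P=W@I[:3,:3].T+I[:3,3]
m=(abs(P[...,2]-.076)<.012)&(abs(P[...,0]-.005)<.08)&(abs(P[...,1])<.065)&~((abs(P[...,0])<.04)&(abs(P[...,1])<.04))
q=P[m]; A=np.c_[q[:,:2],np.ones(len(q))]; k=np.linalg.lstsq(A,q[:,2],rcond=None)[0]; print('plate top',k.round(4),len(q))
E
```

```text
[ 0.53673032 -0.04273209  0.19649741] [-0.5   0.43  1.58  0.48  1.31  1.09] [-0.  -0.   0.4]
plate top [0.0015 0.0009 0.0764] 11761
```

View pics/w_closed.png

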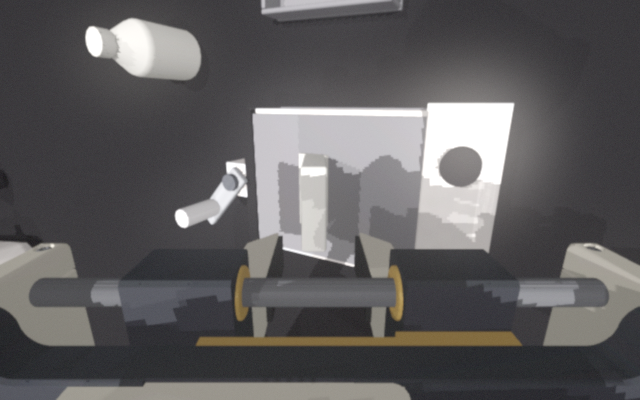

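The lid lies flat: its plate top measures 76.4 mm, tucked under the hood at (425,105) and behind the ledge at (253,110). The latch is still open, with pivot (230,182) and knob (185,215). Next I locate the knob.

```bash
cat >> h.py <<'E'
PV=np.array([.122,0])
def knob(a,z=.097,r=.045):
    p=BX@[PV[0]-r*np.cos(a),PV[1]+r*np.sin(a),z,1]; return p[:3],down(1.386)
E
python3 - <<'E'
from h import *
I=np.linalg.inv(BX)
for c in (dict(np.load('w_closed.npz')),cam('top')):
    W=cloud(c); P=W@I[:3,:3].T+I[:3,3]
    m=(P[...,2]>.1)&(P[...,2]<.14)&(P[...,0]>.11)&(P[...,0]<.19)&(abs(P[...,1])<.08); m[235:]&=False
    q=P[m]; t=q[q[:,2]>q[:,2].max()-.006]
    print(len(q),q[:,2].max().round(4),'top mean',t.mean(0).round(4),t.min(0).round(3),t.max(0).round(3))
    d=t.mean(0)[:2]-PV; print('angle',np.arctan2(d[1],-d[0]).round(3),'r',np.linalg.norm(d).round(4))
    b=(abs(P[...,2]-.088)<.008)&(P[...,0]>.13)&(P[...,0]<.2)&(abs(P[...,1])<.08); print('bar',b.sum(),P[b].mean(0).round(4))
go(*knob(2.4,.2))
E
```

```text
663 0.1346 top mean [0.15   0.032  0.1326] [0.142 0.023 0.129] [0.162 0.042 0.135]
angle 2.289 r 0.0425
bar 466 [0.1435 0.0272 0.0888]
46 0.1372 top mean [0.1552 0.0349 0.1337] [0.148 0.028 0.132] [0.163 0.042 0.137]
angle 2.331 r 0.0481
bar 99 [0.149  0.0289 0.087 ]
t 21.07 shift [-0.308 -1.741  0.858] turn [-0.1214 -0.1222 -0.4898]
```

```bash
python3 - <<'E'
from h import *
go(*knob(2.31,.2))
E
```

```text
t 21.07 shift [-0.336 -1.715  0.845] turn [-0.1214 -0.1222 -0.4898]
```

>>> move_arm --pt "-0.08 -0.42 0.21 0 0 0" --pt "-0.168 -0.857 0.422 0 0 0" --fingers 0.1

```text
time: 21.32
tool_pos: [0.5363, 0.057, 0.1961]
tool_rot: [-2.653, 0.001, -0.188]
contact_force: [1.0, 0.4, 0.8]
opening: 0.0495
grip_force: 0.0
```

>>> move_arm --pt "-0.08 -0.42 0.21 -0.012 -0.012 -0.049" --pt "-0.168 -0.857 0.422 -0.1214 -0.1222 -0.49" --pt "-0.168 -0.857 0.422 -0.1214 -0.1222 -0.49" --pt "-0.168 -0.857 0.422 -0.1214 -0.1222 -0.49" --pt "-0.168 -0.857 0.422 -0.1214 -0.1222 -0.49" --pt "-0.168 -0.857 0.422 -0.1214 -0.1222 -0.49" --pt "-0.168 -0.857 0.422 -0.1214 -0.1222 -0.49" --pt "-0.168 -0.857 0.422 -0.1214 -0.1222 -0.49" --pt "-0.168 -0.857 0.422 -0.1214 -0.1222 -0.49" --pt "-0.168 -0.857 0.422 -0.1214 -0.1222 -0.49" --pt "-0.168 -0.857 0.422 -0.1214 -0.1222 -0.49" --pt "-0.168 -0.857 0.422 -0.1214 -0.1222 -0.49"

```text
time: 22.82
tool_pos: [0.5382, 0.1522, 0.2002]
tool_rot: [-3.141, -0.0, 1.385]
contact_force: [0.2, -0.9, -0.5]
opening: 0.0506
grip_force: 0.0
```

```bash
python3 - <<'E'
from h import *
s=robot.observe(); print(s['tool_pos'],s['tool_rot'],s['opening'])
go(*knob(2.31,.098))
p0=knob(2.31)[0]
A=R.from_matrix(down(1.386))
for a in (2.0,1.7,1.4,1.1,.8,.5,.25,.0,-.05): print(a,(A.inv().apply(knob(a)[0]-p0)/.1).round(3))
E
```

```text
[0.53821975 0.15223835 0.20019037] [-3.14129055e+00 -2.25562719e-04  1.38476555e+00] 0.050631583228719856
t 22.82 shift [ 0.005 -0.003  1.022] turn [-0.0001 -0.0001 -0.0004]
2.0 [-0.116 -0.077 -0.   ]
1.7 [-0.245 -0.114 -0.   ]
1.4 [-0.38  -0.111 -0.   ]
1.1 [-0.507 -0.068 -0.   ]
0.8 [-0.617  0.01   0.   ]
0.5 [-0.698  0.117  0.   ]
0.25 [-0.739  0.221  0.   ]
0.0 [-0.753  0.333  0.   ]
-0.05 [-0.753  0.355  0.   ]
```

>>> move_arm --pt "0.005 0 0.4 0 0 0" --pt "0.005 0 0.8 0 0 0" --pt "0.005 0 1.0 0 0 0" --pt "0.005 0 1.0 0 0 0"

```text
time: 23.32
tool_pos: [0.5375, 0.1525, 0.0991]
tool_rot: [-3.139, 0.001, 1.385]
contact_force: [-0.0, 0.5, 0.0]
opening: 0.0507
grip_force: 0.0
```

>>> move_arm --pt "0 0 0 0 0 0" --pt "0 0 0 0 0 0" --pt "0 0 0 0 0 0" --pt "0 0 0 0 0 0" --pt "0 0 0 0 0 0" --fingers -1 --newtons 12

```text
time: 23.95
tool_pos: [0.5382, 0.1533, 0.1012]
tool_rot: [3.141, -0.001, 1.387]
contact_force: [-3.3, 2.2, 5.4]
opening: 0.0196
grip_force: 12.0
```

>>> move_arm --pt "-0.055 -0.04 0 0 0 0" --pt "-0.116 -0.077 0 0 0 0" --pt "-0.18 -0.1 0 0 0 0" --pt "-0.245 -0.114 0 0 0 0" --pt "-0.31 -0.116 0 0 0 0" --pt "-0.38 -0.111 0 0 0 0" --pt "-0.445 -0.092 0 0 0 0" --pt "-0.507 -0.068 0 0 0 0" --pt "-0.507 -0.068 0 0 0 0"

```text
time: 25.08
tool_pos: [0.5179, 0.1035, 0.1007]
tool_rot: [-3.133, 0.003, 1.387]
contact_force: [-15.9, -0.2, 15.7]
opening: 0.0193
grip_force: 12.1
```

```bash
python3 - <<'E'
from h import *
s=robot.observe(); print(s['tool_pos'],s['opening'],s['grip_force'],(BX[:3,:3].T@s['contact_force']).round(1))
for a in (1.1,.8,.5,.25,.0,-.06): go(knob(a,.1)[0])
E
```

```text
[0.51789599 0.10354591 0.10071109] 0.019329762946285783 12.121190428733826 [-3.1 15.6 15.7]
t 25.07 shift [0.014 0.039 0.007] turn [0. 0. 0.]
t 25.07 shift [-0.095  0.117  0.006] turn [0. 0. 0.]
t 25.07 shift [-0.177  0.224  0.006] turn [0. 0. 0.]
t 25.07 shift [-0.218  0.328  0.005] turn [0. 0. 0.]
t 25.07 shift [-0.232  0.439  0.004] turn [0. 0. 0.]
t 25.07 shift [-0.232  0.466  0.004] turn [0. 0. 0.]
```

The knob slipped along the pads, because the jaws were not tangential. I open and look for the knob from above before regripping.

>>> move_arm --pt "0 0.03 0 0 0 0" --pt "0 0.03 0 0 0 0" --pt "0 0.03 0 0 0 0" --pt "0 0.03 0 0 0 0" --fingers 0.2

```text
time: 25.58
tool_pos: [0.5255, 0.1037, 0.1005]
tool_rot: [3.141, 0.0, 1.387]
contact_force: [-0.4, -0.3, 0.4]
opening: 0.0528
grip_force: 0.0
```

>>> move_arm --pt "0 0 -0.4 0 0 0" --pt "0 0 -0.8 0 0 0" --pt "-0.5 0 -0.8 0 0 0" --pt "-0.9 0 -0.8 0 0 0" --pt "-0.9 0 -0.8 0 0 0" --pt "-0.9 0 -0.8 0 0 0"

```text
time: 26.32
tool_pos: [0.509, 0.0156, 0.1806]
tool_rot: [3.141, -0.0, 1.386]
contact_force: [0.0, -0.0, 0.8]
opening: 0.0549
grip_force: 0.0
```

```bash
python3 - <<'E'
from h import *
s=robot.observe(); print(s['tool_pos'],s['contact_force'].round(1))
I=np.linalg.inv(BX)
c=cam('wrist'); np.savez('w_k.npz',**c)
W=cloud(c); P=W@I[:3,:3].T+I[:3,3]
m=(P[...,2]>.1)&(P[...,2]<.14)&(P[...,0]>.05)&(P[...,0]<.19)&(abs(P[...,1])<.09); m[235:]=False
q=P[m]; t=q[q[:,2]>.127]; print(len(q),len(t),t.mean(0).round(4),t.min(0).round(3),t.max(0).round(3))
d=(t.min(0)+t.max(0))[:2]/2-PV; print('angle',np.arctan2(d[1],-d[0]).round(3),'r',np.linalg.norm(d).round(4))
b=(abs(P[...,2]-.088)<.006)&(P[...,0]>.05)&(P[...,0]<.2)&(abs(P[...,1])<.09); b[235:]=False
b&=np.linalg.norm(P[...,:2]-PV,axis=-1)>.015
print('bar',b.sum(),P[b].mean(0).round(4),P[b].min(0).round(3),P[b].max(0).round(3))
m=(abs(P[...,2]-.076)<.012)&(abs(P[...,0]-.05)<.04)&(abs(P[...,1])<.065); m[235:]=False
q=P[m]; print('lid',len(q), np.linalg.lstsq(np.c_[q[:,:2],np.ones(len(q))],q[:,2],rcond=None)[0].round(4))
E
```

```text
[0.50904456 0.01563169 0.18059551] [ 0.  -0.   0.8]
918 872 [0.1103 0.0433 0.133 ] [0.101 0.034 0.128] [0.12  0.053 0.136]
angle 1.31 r 0.0452
bar 1561 [0.1113 0.0362 0.0881] [ 0.095 -0.013  0.082] [0.129 0.067 0.094]
lid 13014 [-0.0267 -0.0003  0.0783]
```

```bash
python3 - <<'E'
from h import *
c=dict(np.load('w_k.npz')); I=np.linalg.inv(BX); W=cloud(c); P=W@I[:3,:3].T+I[:3,3]
m=(abs(P[...,2]-.076)<.006)&(P[...,0]>.04)&(P[...,0]<.09)&(abs(P[...,1])<.06); m[235:]=False
q=P[m]; print('lid',len(q), np.linalg.lstsq(np.c_[q[:,:2],np.ones(len(q))],q[:,2],rcond=None)[0].round(4),q[:,2].mean())
go(knob(1.31,.18)[0],down(1.386-1.31))
# arc in tool frame of yaw .076, rotating
p0=knob(1.31)[0]; A=R.from_matrix(down(1.386-1.31))
for a in (1.15,1.0,.85,.7,.55,.4,.25,.1,0,-.04):
    print(a,(A.inv().apply(knob(a)[0]-p0)/.1).round(3),((A.inv()*R.from_matrix(down(1.386-a))).as_rotvec()/np.pi).round(4)[2])
E
```

```text
lid 9094 [-0.0078  0.0005  0.0768] 0.07624875887943248
t 26.38 shift [ 0.979 -0.068  0.006] turn [ 1.000e-04 -2.000e-04  4.174e-01]
1.15 [0.006 0.072 0.   ] -0.0509
1.0 [0.021 0.137 0.   ] -0.0987
0.85 [0.047 0.2   0.   ] -0.1464
0.7 [0.081 0.258 0.   ] -0.1942
0.55 [0.124 0.31  0.   ] -0.2419
0.4 [0.174 0.355 0.   ] -0.2897
0.25 [0.23  0.393 0.   ] -0.3374
0.1 [0.291 0.421 0.   ] -0.3852
0 [0.334 0.435 0.   ] -0.417
-0.04 [0.351 0.439 0.   ] -0.4297
```

The lid is still flat (top 76.2 mm) and the latch is at 1.31. Regripping with tangential jaws, then swinging with rotation.

>>> move_arm --pt "0.5 -0.03 0 0 0 0.05" --pt "0.98 -0.068 0 0 0 0.417" --pt "0.98 -0.068 0 0 0 0.417" --pt "0.98 -0.068 0 0 0 0.417" --pt "0.98 -0.068 0 0 0 0.417" --pt "0.98 -0.068 0 0 0 0.417" --pt "0.98 -0.068 0 0 0 0.417" --pt "0.98 -0.068 0 0 0 0.417" --pt "0.98 -0.068 0 0 0 0.417" --pt "0.98 -0.068 0 0 0 0.417" --pt "0.98 -0.068 0 0 0 0.417"

```text
time: 27.75
tool_pos: [0.5201, 0.113, 0.1806]
tool_rot: [3.141, -0.001, 0.078]
contact_force: [0.1, -0.1, 0.8]
opening: 0.0552
grip_force: 0.0
```

>>> move_arm --pt "0 0 0.4 0 0 0" --pt "0 0 0.75 0 0 0" --pt "0 0 0.8 0 0 0" --pt "0 0 0.8 0 0 0"

```text
time: 28.25
tool_pos: [0.5207, 0.113, 0.1013]
tool_rot: [3.141, -0.001, 0.077]
contact_force: [-0.2, 0.3, -0.4]
opening: 0.0549
grip_force: 0.0
```

>>> move_arm --pt "0 0 0 0 0 0" --pt "0 0 0 0 0 0" --pt "0 0 0 0 0 0" --pt "0 0 0 0 0 0" --pt "0 0 0 0 0 0" --fingers -0.4 --newtons 10

```text
time: 28.88
tool_pos: [0.5202, 0.1129, 0.1007]
tool_rot: [3.141, -0.001, 0.077]
contact_force: [-0.3, -0.6, 0.1]
opening: 0.0279
grip_force: 0.0
```

```bash
python3 - <<'E'
from h import *
s=robot.observe(); print(s['tool_pos'],s['tool_rot'],s['opening'],s['grip_force'],s['contact_force'].round(1)); go(knob(1.31,.1)[0],down(1.386-1.31))
E
```

```text
[0.52016028 0.11294167 0.10066642] [ 3.14141129e+00 -7.56073159e-04  7.67911280e-02] 0.027926852798858863 0.0 [-0.3 -0.6  0.1]
t 28.88 shift [ 0.001 -0.006  0.007] turn [ 0.0001 -0.0002  0.0003]
```

>>> move_arm --pt "0.006 0.072 0 0 0 -0.051" --pt "0.021 0.137 0 0 0 -0.0987" --pt "0.047 0.2 0 0 0 -0.146" --pt "0.081 0.258 0 0 0 -0.194" --pt "0.124 0.31 0 0 0 -0.242" --pt "0.174 0.355 0 0 0 -0.29" --pt "0.23 0.393 0 0 0 -0.337" --pt "0.291 0.421 0 0 0 -0.385" --pt "0.334 0.435 0 0 0 -0.417" --pt "0.334 0.435 0 0 0 -0.417" --pt "0.334 0.435 0 0 0 -0.417"

```text
time: 30.25
tool_pos: [0.5567, 0.0721, 0.1006]
tool_rot: [3.141, 0.0, 1.385]
contact_force: [0.4, 0.5, 0.2]
opening: 0.0275
grip_force: 0.0
```

>>> move_arm --pt "0 0.02 0 0 0 0" --pt "0 0.04 0 0 0 0" --pt "0 0.045 0 0 0 0" --pt "0 0.045 0 0 0 0"

```text
time: 30.75
tool_pos: [0.5599, 0.0714, 0.1005]
tool_rot: [-3.139, 0.001, 1.387]
contact_force: [-5.1, 0.1, 3.8]
opening: 0.0278
grip_force: 2.6
```

```bash
python3 - <<'E'
from h import *
s=robot.observe(); p=np.linalg.inv(BX)@np.r_[s['tool_pos'],1]; print(p.round(4),s['tool_rot'],s['opening'],(BX[:3,:3].T@s['contact_force']).round(1),s['time'])
E
```

```text
[ 0.0763 -0.0032  0.1005  1.    ] [-3.13918268e+00  5.17341816e-04  1.38659118e+00] 0.027843261992379888 [-0.8  5.   3.8] 30.75
```

The knob meets its stop (5 N). Ease off, open, rise and check.

>>> move_arm --pt "0 -0.035 0 0 0 0" --pt "0 -0.035 0 0 0 0" --pt "0 -0.035 0 0 0 0" --fingers 0.0

```text
time: 31.12
tool_pos: [0.5581, 0.072, 0.1007]
tool_rot: [3.14, -0.0, 1.387]
contact_force: [0.6, -0.2, 0.2]
opening: 0.0454
grip_force: 0.0
```

>>> move_arm --pt "0 0 -0.4 0 0 0" --pt "0 0 -0.9 0 0 0" --pt "-0.3 0 -1.0 0 0 0" --pt "-0.8 0 -1.0 0 0 0" --pt "-0.8 0 -1.0 0 0 0" --pt "-0.8 0 -1.0 0 0 0"

```text
time: 31.88
tool_pos: [0.5432, -0.0066, 0.2006]
tool_rot: [3.141, -0.0, 1.386]
contact_force: [0.1, 0.5, 0.3]
opening: 0.046
grip_force: 0.0
```

```bash
python3 - <<'E'
from h import *
I=np.linalg.inv(BX); s=robot.observe(); print(s['tool_pos'],s['contact_force'].round(1),s['time'])
c=cam('wrist'); W=cloud(c); P=W@I[:3,:3].T+I[:3,3]; z=P[...,2]; ok=np.ones(z.shape,bool); ok[235:]=False
m=(z>.12)&(z<.14)&(P[...,0]>.05)&(P[...,0]<.19)&(abs(P[...,1])<.09)&ok; t=P[m]
d=(t.min(0)+t.max(0))[:2]/2-PV; print('knob',len(t),t.min(0).round(3),t.max(0).round(3),'angle',np.arctan2(d[1],-d[0]).round(3))
m=(abs(z-.076)<.006)&(P[...,0]>.04)&(P[...,0]<.09)&(abs(P[...,1])<.06)&(abs(P[...,1])>.02)&ok
q=P[m]; print('lid',len(q), np.linalg.lstsq(np.c_[q[:,:2],np.ones(len(q))],q[:,2],rcond=None)[0].round(4))
E
```

```text
[ 0.54322435 -0.00655404  0.20062668] [0.1 0.5 0.3] 31.875
knob 670 [ 0.068 -0.01   0.13 ] [0.087 0.009 0.135] angle -0.005
lid 5546 [-0.0038  0.0006  0.0765]
```

The latch is closed (-0.005 rad), the lid is flat, and the arm is clear of everything. Handing in.

```bash
python3 -c "
from h import *
print(robot.hand_in())"
```

```text
the job is handed in; nothing more can be done
None
```

The job is handed in (no verdict was returned): by my last measurements the carrier stands flat in the box, the lid lies flat on the rim and the latch is closed, though I viewed 11 pictures, one over the limit of 10.

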